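Lower the veranda antenna by one ratchet notch

ROBOT

A 6-joint arm with a two-finger parallel gripper is mounted at the origin on the work surface. World frame = base frame: x ahead of the robot, y to its left, z up, the work surface at z = 0. Lengths are in m, angles in rad, forces in N, time in s.
With the tool pointing down it reaches from about 0.275 to 0.875 m from the base axis. Payload 12.5 kg.
Tool frame: the origin (TCP) lies at the very end of the fingers, on their centre line; the grasp point (between the pads) lies bot.tcp_to_grasp behind it (bot.tcp_to_grasp is the distance from the TCP to the grasp point, in m); z points along the fingers, y is the line along which they close (so a half turn about z gives the same grasp; the last joint's range is limited). The gripper opens to 85 mm and grips with 20 to 120 N. Pads are 22 mm wide; open, the fingers measure 114 mm over their backs; the gripper's body (76 mm by 85 mm) begins 54 mm behind the grasp point. The pads swing forward as they close: fully open they stand 13 mm farther back than shut.
Start: joints at [-1.33, 0.351, 1.652, -0, 1.139, -0.085], TCP at [0.176, -0.521, 0.231] pointing down, gripper open.
Joint ranges: [-2.75, 2.75], [-0.79, 2.1], [0.01, 2.65], [-1.57, 4.71], [0.07, 3.14], [-2.87, 2.87]. Speed limits (rad/s): [2.22, 2.22, 2.79, 3.14, 3.14, 3.14].

INTERFACE

Orientations are given as a unit quaternion [x, y, z, w].
In Python, from station import get_state, cams, bot gives the robot as it stands.
- The arm moves only by the shell command python3 -m jog 'ROWS' [FORCE]. ROWS is JSON, a list of rows, each an object of numbers: "dx", "dy", "dz": the shift along the tool's x, y, z in cm; "yaw": the turn about the tool's z in degrees; "gripper": the finger opening in cm, from 0 to 8.54. A call has 1 to 8 rows; each row shifts and turns the commanded pose from where the row before left it, along the tool's axes as they then stand; what a row does not reach is not made up. A row lasts 1/8 s, in which the tool goes at most 62.5 mm and 10.7 degrees, less where a joint would pass 70% of its speed; a pose out of reach is approached as far as the arm can. A call with a gripper value outside its range is refused whole. The fingers move at their own pace and stop on an object; FORCE is the grip in N (left out, the last holds). Time passes only in rows, so rows that do not move let the fingers close. It gives the time, the measured TCP pose, the force, the opening and the grip force at its end, in the units of the state.
- get_state(): the state, without advancing time (a new reading comes with each control period).
- cams.get_image(name): name is "side" or "top"; returns (picture, depth): 384x512x3 uint8, blue, green, red; 384x512 float32, m along the optical axis (not along the pixel's ray), 0 where there is no reading.
- cams.calibration(name): a dict with "vertical_fov" (degrees; the focal length in pixels is half the picture's height over the tangent of half this angle, whatever the lens; pixels are square), "cx", "cy" (the principal point, pixels), "R" (3x3) and "t" (3): a world point X has camera coordinates R X + t. Camera axes: x right, y down, z forward; pixel columns grow to the right and rows downward; lengths in m; the calibration is good to about 2 mm. A picture is of the moment at which its call begins. calibration takes no time and is no camera call.
- bot.job_done(): hands the job in; it is judged then, once.
The state is a dict: "clock": time; "joints": joint angles; "joint_velocities": joint speeds; "joint_efforts": joint torques, N m; "eef_pos": TCP position; "ee_rot": TCP orientation; "contact_force": force on the tool from outside, world axes, zero at the start; "torque": the same for the moment, N m; "grip_width": finger opening in m; "grasp_force": force on a finger pad.
Only numpy, scipy, OpenCV 4.12 (cv2) and the standard library are available. Lean on these libraries where they do the work, as an engineer would, in place of code of your own. Each camera call takes 0.05 s, during which the arm holds its last target. There are 200 camera calls.

TASK

Lower the little directional antenna by exactly one notch of its tilt head: with the fingertips throw the weighted pawl up and over so that it stays open, push the ratchet wheel backward one notch (its top goes away from the pawl's post and the antenna dips; the cross handle gives you something to push), then tip the pawl back so that it drops fully home into the next notch. Do not touch the antenna itself, leave the phone, microphone and screwdriver where they lie, and finish clear of everything.

Things in the scene. Friction and masses are not known exactly. Their poses are not given: they have to be found in the camera images.
- tilt_head: Fixed head: steel base plate 200 (x) x 240 (y) x 12 mm with a green-painted bearing block and, at +y, the pawl's post (top z 195, y 60..90, x 17..33 mm). Origin: centre of the plate's underside, on the table. 'Head' offsets elsewhere are mm in this frame, z up: -x is the cross-handle side, roughly towards the robot; +x the antenna side. The wheel's axle runs along head x at y 0, z 120.
- axle (a point): Point on the axle in the plane of the cross handle, head (-60, 0, 120). The cross handle turns with the wheel: four round arms 10 mm thick, 90 degrees apart, in the plane head x = -60, each ending in an 18 mm ball knob centred 95 mm from the axle.
- wheel_top (a point): Fixed point at the top of the steel ratchet wheel, head (0, 0, 182). The wheel lies in the plane head x = 0, is 16 mm thick, radius 62 mm over its 12 saw teeth and 50 mm in the notches. The pawl's prong drops into the notch that stands at the top.
- wheel (a joint): Turn of the ratchet wheel, rad. 0 = middle of the notch it starts in (starts within 0.03 of it); grows as the wheel goes backward: top moves to head -y, antenna dips. One notch back = 0.524 (30 degrees). Stiff (about 0.25 N m, 3 N at a knob), stays where left. With the pawl down it is blocked backward after about 0.05 rad of play.
- cross_knob (a point): Centre of the 18 mm knob on the cross-handle arm that points up at the start: about head (-60, 25, 212), 15 degrees from upright towards head +y. After one notch it stands 15 degrees from upright towards head -y, about head (-60, -25, 212).
- pawl (a joint): Swing of the pawl, rad: 0 = down, home in a notch; grows as the tip lifts; 1.15 = wide open at its stop. Weighted throw-over pawl: below about 0.75 it falls shut by its own weight, above it falls open and stays. 1 to 2 N at the ball moves it. If the wheel is between notches the prong rests on a tooth and drops home when a notch comes under it (play about 0.05 rad either way).
- pawl_pivot (a point): Pawl's pivot, along head x, at head (0, 75, 180). From it a dark steel bar 14 mm wide runs over the wheel to the prong (upper face at z 197 when down). The bar rises as the pawl opens: half open (0.75 rad) it reaches z 220 at 15 mm, z 245 at 45 mm from the pivot towards head -y.
- pawl_ball (a point): Centre of the 28 mm steel weight ball, on a rod 75 mm from the pawl's pivot, in the plane head x = 0. Pawl home: head (0, 43, 248), leaning to -y. Pawl wide open: about head (0, 124, 237), leaning to +y. Pushed towards head +y it lifts the pawl, towards head -y it closes it.
- pawl_tip (a point): Foot of the pawl's 8 mm thick prong, about head (0, 0, 171) when home in a notch.
- antenna: Aluminium antenna with five cross rods (up to 116 mm), clamped to the far end of the axle between head x 60 and 176. Its boom points to head -y and upward, reaches 200 mm from the axle, 50 degrees up at the start and 20 degrees after one notch. Origin on the axle at head (0, 0, 120).
- phone: Phone lying flat, 75 x 152 x 9 mm, loose, to the head's +y side. Origin: centre of underside.
- microphone: Black hand microphone lying flat, 95 x 58 x 28 mm, loose, to the head's -y side. Origin: centre of underside.
- screwdriver: Screwdriver lying in front of the head, 190 mm long, green handle, loose.

How it is judged:
By the outcome, as a careful person would: the job done as asked, in the order asked, and still so for the second after the job is handed in, with the robot touching nothing.
It also fails if it takes over 58 s, if anything falls off the work surface, if the arm or the gripper's body presses on something with over 40 N, if the wrist force passes 120 N, or if a joint passes its speed limit or range.

## Working session

There is one attempt and no reset: what is moved stays moved. The work goes in short steps, Python scripts to look and compute and a shell command to move; the robot and the scene stay as the last step left them, time stands still between calls to the robot, and variables do not carry over. Pictures are saved under pics/ and viewed, at most 10 in all, crops included, and the job is handed in when it is done.

```bash
mkdir -p pics; ls; cat > h.py <<'E'
import numpy as np,cv2
from station import get_state,cams,bot
def K(n):
    c=cams.calibration(n);f=192/np.tan(np.radians(c["vertical_fov"])/2)
    return f,c["cx"],c["cy"],np.array(c["R"]),np.array(c["t"])
def pts(n,d):
    f,cx,cy,R,t=K(n);v,u=np.mgrid[:384,:512]
    return (np.stack([(u-cx)/f*d,(v-cy)/f*d,d],-1)-t)@R
def proj(n,X):
    f,cx,cy,R,t=K(n);p=np.atleast_2d(X)@R.T+t
    return np.c_[f*p[:,0]/p[:,2]+cx,f*p[:,1]/p[:,2]+cy]
E
python3 - <<'E'
from h import *
for n in("side","top"):
    im,d=cams.get_image(n);cv2.imwrite(f"pics/{n}0.png",im);np.savez(f"{n}0.npz",im=im,d=d)
    c=cams.calibration(n);print(n,c["vertical_fov"],-np.array(c["R"]).T@c["t"],np.array(c["R"])[2],(d>0).mean())
s=get_state();print(s);print(bot.tcp_to_grasp)
E
```

```text
pics
side 51.510179215646005 [-0.00745281  0.57784219  0.93888928] [ 0.5068983  -0.49936291 -0.70263134] 0.996185302734375
top 53.84730194675089 [0.39362233 0.02491753 1.079576  ] [ 0.15705473  0.03227613 -0.98706234] 0.9960174560546875
{'clock': 0.1, 'joints': array([-1.32955875e+00,  3.51177870e-01,  1.65234527e+00,  4.24688770e-05,
        1.13908281e+00, -8.45792763e-02]), 'joint_velocities': array([-0.00222082, -0.00274677, -0.00102581,  0.00117378,  0.0014752 ,
       -0.00095017]), 'joint_efforts': array([-8.02940758e-05, -5.06837904e+01, -2.91876447e+01, -1.01702390e-04,
        2.67458061e-03,  7.53748509e-06]), 'eef_pos': array([ 0.1760218 , -0.52077088,  0.23082034]), 'ee_rot': array([ 9.86761059e-01,  1.62180007e-01, -2.04222345e-05, -5.06603986e-04]), 'contact_force': array([-0.5985421 , -0.29405437, -0.15589199]), 'torque': array([ 0.05875182,  0.0623386 , -0.01305305]), 'grasp_force': 0.0, 'grip_width': 0.08524313427217349}
0.0187
```

View pics/side0.png

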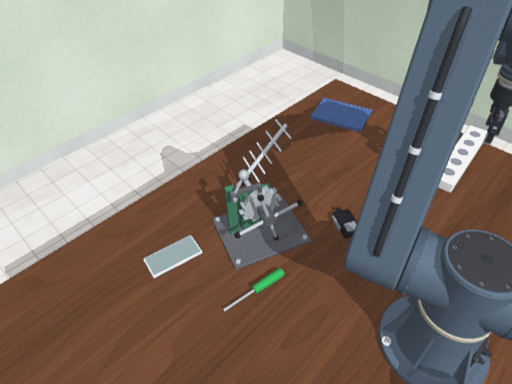

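View pics/top0.png

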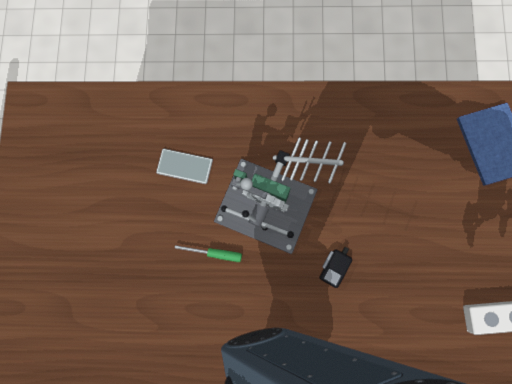

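The top view shows the plate with corners near (241,160), (316,190), (292,251) and (218,219). The ball is near (246,184), and the cross knobs are near (224,209), (246,213) and (291,234). The phone is to the left and the microphone to the right. I'll fit the plate from depth points at its height.

```bash
cat >> h.py <<'E'
def head(n="top"):
    z=np.load(f"{n}0.npz");P=pts(n,z["d"])
    m=((P[...,2]>.006)&(P[...,2]<.018)).astype(np.uint8);v,u=np.mgrid[:384,:512]
    return P,z["im"],m
E
python3 - <<'E'
from h import *
P,im,m=head()
m[:140]=0;m[265:]=0;m[:,:208]=0;m[:,325:]=0
m=cv2.morphologyEx(m,cv2.MORPH_OPEN,np.ones((3,3),np.uint8))
print(m.sum(), np.median(P[m>0][:,2]))
r=cv2.minAreaRect((P[m>0][:,:2]*1000).astype(np.float32));print(r,cv2.boxPoints(r))
big=cv2.resize(im[130:280,160:360],None,fx=4,fy=4,interpolation=cv2.INTER_CUBIC);cv2.imwrite("pics/topcrop.png",big)
# high points
S=np.load("side0.npz");PS=pts("side",S["d"])
np.set_printoptions(precision=4,suppress=True)
for n,Q in(("top",P),("side",PS)):
    k=(abs(Q[...,0]-.5)<.25)&(abs(Q[...,1]-.05)<.2)&(Q[...,2]>.225)&(Q[...,2]<.32)
    vv,uu=np.nonzero(k);print(n,k.sum());
    for a,b in list(zip(vv,uu))[::6]:print(b,a,Q[a,b])
E
```

```text
3546 0.011072107639025403
((535.3945922851562, 41.251068115234375), (240.16229248046875, 199.96536254882812), 68.1809310913086) [[ 397.94308   -33.066483]
 [ 583.5834   -107.38898 ]
 [ 672.84607   115.56862 ]
 [ 487.2058    189.89111 ]]
top 417
329 141 [ 0.6568 -0.1092  0.2269]
330 143 [ 0.6523 -0.1115  0.226 ]
343 144 [ 0.6384 -0.134   0.2644]
343 145 [ 0.6364 -0.1341  0.2635]
344 146 [ 0.6346 -0.1366  0.2621]
327 148 [ 0.6381 -0.1033  0.2334]
327 149 [ 0.6364 -0.1036  0.2311]
341 150 [ 0.6253 -0.1297  0.2623]
342 151 [ 0.6234 -0.1321  0.261 ]
325 153 [ 0.6274 -0.0992  0.2292]
325 154 [ 0.6248 -0.099   0.2303]
339 155 [ 0.613  -0.1245  0.2654]
340 156 [ 0.6119 -0.1274  0.2612]
323 158 [ 0.6153 -0.0942  0.2302]
320 159 [ 0.6121 -0.0869  0.2333]
326 159 [ 0.6097 -0.0992  0.2426]
332 159 [ 0.6069 -0.1109  0.254 ]
319 160 [ 0.611  -0.0853  0.2284]
325 160 [ 0.607  -0.0967  0.2441]
331 160 [ 0.6044 -0.1085  0.2545]
337 160 [ 0.601  -0.1194  0.2681]
319 161 [ 0.6087 -0.0853  0.2282]
325 161 [ 0.6049 -0.0968  0.2432]
331 161 [ 0.6013 -0.108   0.2576]
337 161 [ 0.5982 -0.119   0.2701]
319 1
[... 2249 characters left out ...]
29]
272 141 [ 0.6076 -0.0859  0.2309]
273 142 [ 0.6046 -0.0868  0.2284]
275 143 [ 0.5958 -0.0857  0.2302]
276 146 [ 0.5854 -0.0788  0.2291]
278 149 [ 0.5715 -0.072   0.23  ]
242 170 [0.5573 0.0794 0.2586]
242 171 [0.5523 0.0841 0.2614]
240 172 [0.5554 0.0883 0.2588]
246 172 [0.5447 0.0774 0.2584]
243 173 [0.5472 0.0855 0.2587]
238 174 [0.5585 0.0926 0.2528]
244 174 [0.5432 0.0859 0.2581]
239 175 [0.5546 0.0929 0.252 ]
245 175 [0.542  0.0838 0.254 ]
240 176 [0.5484 0.0952 0.2541]
246 176 [0.5383 0.084  0.2531]
242 177 [0.5438 0.0927 0.252 ]
239 178 [0.5532 0.0948 0.2437]
245 178 [0.5395 0.0866 0.2471]
243 179 [0.5411 0.0921 0.2463]
242 180 [0.5463 0.0912 0.2388]
241 181 [0.5494 0.092  0.2338]
```

View pics/topcrop.png

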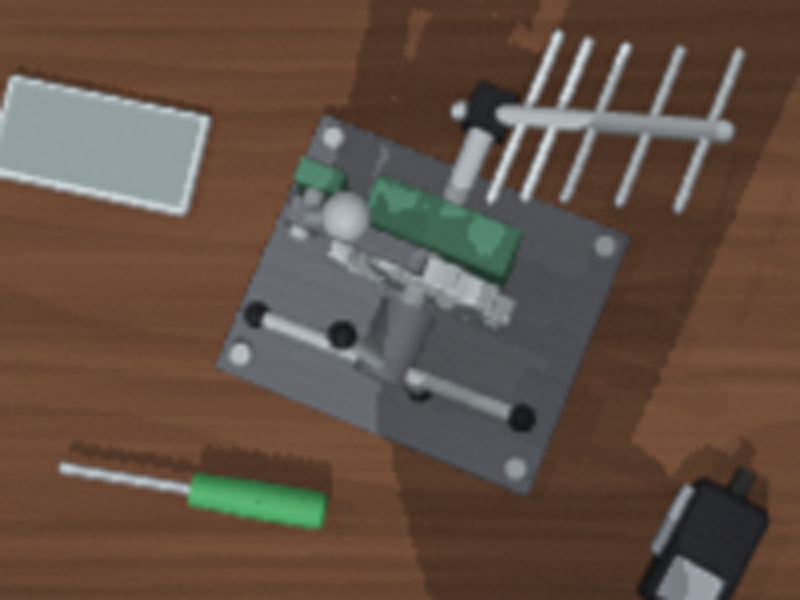

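Head pose: centre (535.4, 41.3) mm, yaw -21.8°. The rectangle measures 240 x 200, and the ball matches its prediction within about 3 mm. Next: close the fingers, rise, and yaw so that tool x lies along head +y.

```bash
cat >> h.py <<'E'
np.set_printoptions(precision=2,suppress=True)
from scipy.spatial.transform import Rotation as Ro
C=np.array([535.4,41.25,0]);A=np.array([[.9284,-.3714,0],[.3714,.9284,0],[0,0,1]])
def H(p):return (np.asarray(p)*1000-C)@A.T
def W(h):return (np.asarray(h)@A+C)/1000
def st():
    s=get_state();M=Ro.from_quat(s["ee_rot"]).as_matrix()
    print("t",s["clock"],"head mm",H(s["eef_pos"]),"toolx in head",A@M[:,0],"z",M[:,2],"F",A@s["contact_force"],"grip",s["grip_width"])
if __name__=="__main__":st()
E
python3 -m jog '[{"dz":-2.5,"yaw":-9.9,"gripper":0},{"dz":-2.5,"yaw":-9.9},{"dz":-2.5,"yaw":-9.9},{"dz":-2.5,"yaw":-9.9},{"dz":-1,"yaw":-9.9},{},{}]'; python3 h.py
python3 -c "
from h import *
print(proj('top',W([[0,43,248],[-60,25,212],[-60,-92,145],[-60,92,95]])))"
```

```text
t 0.1 head mm [-124.91 -655.25  230.82] toolx in head [0.76 0.65 0.  ] z [-0.  0. -1.] F [-0.45 -0.5  -0.16] grip 0.08524313427217349
[[245.85 183.39]
 [243.97 212.83]
 [289.65 233.81]
 [223.62 208.1 ]]validation failed for argument at $[0]...
```

```bash
python3 -m jog '[{"dx":0,"dy":0,"dz":-2.5,"yaw":-9.9,"gripper":0},{"dx":0,"dy":0,"dz":-2.5,"yaw":-9.9,"gripper":0},{"dx":0,"dy":0,"dz":-2.5,"yaw":-9.9,"gripper":0},{"dx":0,"dy":0,"dz":-2.5,"yaw":-9.9,"gripper":0},{"dx":0,"dy":0,"dz":-1,"yaw":-9.9,"gripper":0},{"dx":0,"dy":0,"dz":0,"yaw":0,"gripper":0}]'; python3 h.py
```

```text
clock: 0.85
eef_pos: [0.1761, -0.5211, 0.3416]
ee_rot: [0.829, 0.56, -0.0, 0.0]
contact_force: [-0.6, -0.3, 0.1]
grip_width: -0.0002
grasp_force: 0.0
t 0.85 head mm [-124.72 -655.56  341.56] toolx in head [ 0.  1. -0.] z [ 0. -0. -1.] F [-0.45 -0.49  0.07] grip -0.0001621251677615655
```

All the knobs project onto the picture within 1.5 px. Now I'll travel to above head (0, 0).

```bash
python3 -m jog '[{"dx":6,"dy":2,"dz":0,"yaw":0,"gripper":0},{"dx":6,"dy":2,"dz":0,"yaw":0,"gripper":0},{"dx":6,"dy":2,"dz":0,"yaw":0,"gripper":0},{"dx":6,"dy":2,"dz":0,"yaw":0,"gripper":0},{"dx":6,"dy":2,"dz":0,"yaw":0,"gripper":0},{"dx":6,"dy":2.5,"dz":0,"yaw":0,"gripper":0},{"dx":6,"dy":0,"dz":0,"yaw":0,"gripper":0},{"dx":6,"dy":0,"dz":0,"yaw":0,"gripper":0}]'; python3 -m jog '[{"dx":6,"dy":0,"dz":0,"yaw":0,"gripper":0},{"dx":6,"dy":0,"dz":0,"yaw":0,"gripper":0},{"dx":5,"dy":0,"dz":0,"yaw":0,"gripper":0},{"dx":0,"dy":0,"dz":0,"yaw":0,"gripper":0},{"dx":0,"dy":0,"dz":0,"yaw":0,"gripper":0}]'; python3 h.py
```

```text
clock: 1.85
eef_pos: [0.4667, -0.1246, 0.3403]
ee_rot: [0.83, 0.558, -0.0, -0.001]
contact_force: [0.3, -0.2, -0.4]
grip_width: 0.0001
grasp_force: 0.0
clock: 2.48
eef_pos: [0.5293, 0.0309, 0.3405]
ee_rot: [0.829, 0.559, -0.001, -0.0]
contact_force: [-0.1, -0.1, 0.9]
grip_width: -0.0
grasp_force: 0.0
t 2.475 head mm [ -1.81 -11.92 340.55] toolx in head [ 0.  1. -0.] z [-0. -0. -1.] F [-0.02 -0.12  0.86] grip -4.881093146682432e-05
```

```bash
python3 -m jog '[{"dx":0,"dy":0.2,"dz":3,"yaw":0,"gripper":0},{"dx":0,"dy":0,"dz":3,"yaw":0,"gripper":0},{"dx":0,"dy":0,"dz":2.5,"yaw":0,"gripper":0},{"dx":0,"dy":0,"dz":1.5,"yaw":0,"gripper":0},{"dx":0,"dy":0,"dz":0,"yaw":0,"gripper":0}]'; python3 h.py
python3 - <<'E'
from h import *
im,d=cams.get_image("side");cv2.imwrite("pics/s1.png",cv2.resize(im[90:260,180:340],None,fx=3.5,fy=3.5,interpolation=cv2.INTER_CUBIC))
E
```

```text
clock: 3.1
eef_pos: [0.5311, 0.0298, 0.2408]
ee_rot: [0.829, 0.56, -0.001, -0.0]
contact_force: [-0.4, 0.4, 0.2]
grip_width: 0.0001
grasp_force: 0.0
t 3.1 head mm [  0.29 -12.27 240.76] toolx in head [ 0.  1. -0.] z [-0. -0. -1.] F [-0.51  0.2   0.24] grip 5.521933895793692e-05
```

View pics/s1.png

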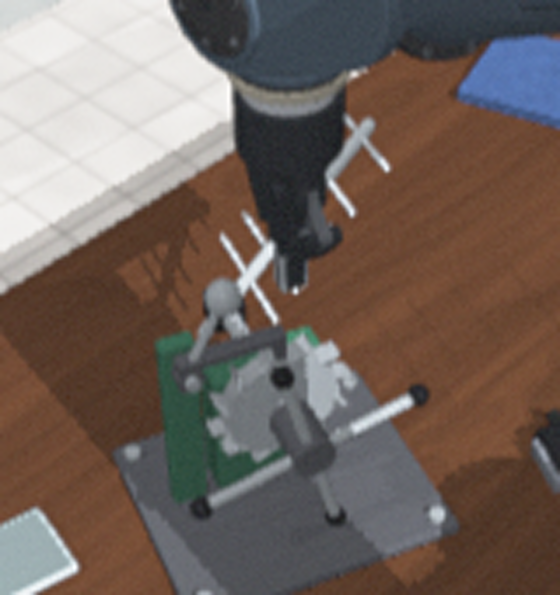

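The shut fingertips, at crop (290,275), stand on the -y side of the ball at (223,298) and clear the antenna. I'll push the ball towards +y.

```bash
python3 -m jog '[{"dx":2,"dy":0,"dz":0,"yaw":0,"gripper":0},{"dx":1,"dy":0,"dz":0,"yaw":0,"gripper":0},{"dx":1,"dy":0,"dz":0,"yaw":0,"gripper":0},{"dx":1,"dy":0,"dz":0,"yaw":0,"gripper":0},{"dx":0.8,"dy":0,"dz":0,"yaw":0,"gripper":0},{"dx":0.8,"dy":0,"dz":0,"yaw":0,"gripper":0}]'; python3 h.py;python3 -m jog '[{"dx":0.8,"dy":0,"dz":0,"yaw":0,"gripper":0},{"dx":0.8,"dy":0,"dz":0,"yaw":0,"gripper":0},{"dx":0.7,"dy":0,"dz":0,"yaw":0,"gripper":0},{"dx":0.5,"dy":0,"dz":0,"yaw":0,"gripper":0},{"dx":0,"dy":0,"dz":0,"yaw":0,"gripper":0},{"dx":0,"dy":0,"dz":0,"yaw":0,"gripper":0}]'; python3 h.py
cat >> h.py <<'E'
def hi(n,zmin,zmax,xr,yr):
    im,d=cams.get_image(n);P=H(pts(n,d));k=(P[...,0]>xr[0])&(P[...,0]<xr[1])&(P[...,1]>yr[0])&(P[...,1]<yr[1])&(P[...,2]>zmin)&(P[...,2]<zmax)
    return im,P[k]
E
python3 - <<'E'
from h import *
im,d=cams.get_image("side");cv2.imwrite("pics/s2.png",cv2.resize(im[90:260,180:340],None,fx=3.5,fy=3.5,interpolation=cv2.INTER_CUBIC))
E
```

```text
clock: 3.9
eef_pos: [0.5562, 0.0923, 0.2412]
ee_rot: [0.828, 0.56, -0.0, -0.0]
contact_force: [-1.3, -0.4, 0.9]
grip_width: 0.0001
grasp_force: 0.3
t 3.9 head mm [  0.39  55.1  241.22] toolx in head [0. 1. 0.] z [-0.  0. -1.] F [-1.08 -0.83  0.85] grip 0.00012054100273151424
clock: 4.65
eef_pos: [0.5664, 0.1176, 0.2413]
ee_rot: [0.828, 0.56, -0.0, 0.0]
contact_force: [0.4, 0.1, -0.1]
grip_width: -0.0001
grasp_force: 0.0
t 4.65 head mm [  0.46  82.43 241.3 ] toolx in head [ 0.  1. -0.] z [-0. -0. -1.] F [ 0.37  0.24 -0.07] grip -5.7518666974087993e-05
```

View pics/s2.png

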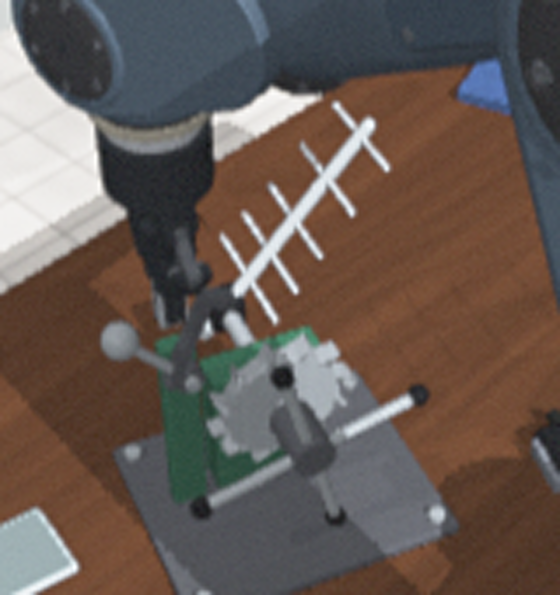

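The pawl now stands wide open (ball at crop (118,340)) and the fingers are clear of it. I'll lift and go to the +y side of the upper cross knob.

```bash
python3 -m jog '[{"dx":0.3,"dy":0,"dz":-2,"yaw":0,"gripper":0},{"dx":0,"dy":0,"dz":-4,"yaw":0,"gripper":0},{"dx":0,"dy":0,"dz":-3,"yaw":0,"gripper":0},{"dx":-0.8,"dy":-3,"dz":0,"yaw":0,"gripper":0},{"dx":-0.8,"dy":-3.5,"dz":0,"yaw":0,"gripper":0},{"dx":-0.5,"dy":0,"dz":0,"yaw":0,"gripper":0},{"dx":0,"dy":0,"dz":0,"yaw":0,"gripper":0}]'; python3 h.py
```

```text
clock: 5.58
eef_pos: [0.4998, 0.1248, 0.3316]
ee_rot: [0.828, 0.56, 0.0, 0.0]
contact_force: [0.6, -0.3, 1.0]
grip_width: -0.0001
grasp_force: 0.0
t 5.575 head mm [-64.06  64.38 331.58] toolx in head [0. 1. 0.] z [ 0.  0. -1.] F [ 0.72 -0.07  0.96] grip -0.00012357465075466074
```

```bash
python3 -m jog '[{"dx":0,"dy":0,"dz":4,"yaw":0,"gripper":0},{"dx":0,"dy":0,"dz":4,"yaw":0,"gripper":0},{"dx":0,"dy":0,"dz":3,"yaw":0,"gripper":0},{"dx":0,"dy":0,"dz":2.1,"yaw":0,"gripper":0},{"dx":0,"dy":0,"dz":0,"yaw":0,"gripper":0},{"dx":0,"dy":0,"dz":0,"yaw":0,"gripper":0}]'; python3 h.py
python3 -m jog '[{"dx":-1,"dy":0,"dz":0,"yaw":0,"gripper":0},{"dx":0,"dy":0,"dz":0,"yaw":0,"gripper":0}]'; python3 h.py
python3 -m jog '[{"dx":-0.8,"dy":0,"dz":0,"yaw":0,"gripper":0},{"dx":0,"dy":0,"dz":0,"yaw":0,"gripper":0}]'; python3 h.py
python3 -m jog '[{"dx":-0.5,"dy":0,"dz":0,"yaw":0,"gripper":0},{"dx":0,"dy":0,"dz":0,"yaw":0,"gripper":0}]'; python3 h.py
```

```text
clock: 6.32
eef_pos: [0.5003, 0.1252, 0.201]
ee_rot: [0.828, 0.56, 0.0, 0.0]
contact_force: [-0.2, -0.0, 1.1]
grip_width: -0.0001
grasp_force: 0.0
t 6.325 head mm [-63.79  64.84 201.04] toolx in head [0. 1. 0.] z [ 0.  0. -1.] F [-0.21 -0.11  1.1 ] grip -7.472381464205795e-05
clock: 6.58
eef_pos: [0.4957, 0.1153, 0.2009]
ee_rot: [0.828, 0.56, 0.0, 0.0]
contact_force: [0.4, 0.4, 0.6]
grip_width: 0.0002
grasp_force: 0.0
t 6.575 head mm [-64.32  54.02 200.93] toolx in head [0. 1. 0.] z [ 0.  0. -1.] F [0.22 0.52 0.61] grip 0.00023589075784129806
clock: 6.82
eef_pos: [0.4926, 0.108, 0.2005]
ee_rot: [0.828, 0.56, 0.0, 0.0]
contact_force: [0.3, 0.6, -0.1]
grip_width: 0.0
grasp_force: 0.0
t 6.825 head mm [-64.5   46.09 200.46] toolx in head [0. 1. 0.] z [ 0. -0. -1.] F [ 0.04  0.68 -0.05] grip 3.808336986220348e-05
clock: 7.08
eef_pos: [0.4909, 0.1037, 0.2004]
ee_rot: [0.828, 0.56, 0.0, 0.0]
contact_force: [0.0, -0.9, -0.4]
grip_width: 0.0002
grasp_force: 0.0
t 7.075 head mm [-64.51  41.41 200.37] toolx in head [0. 1. 0.] z [ 0.  0. -1.] F [ 0.33 -0.8  -0.41] grip 0.0001652999627681902
```

```bash
for i in 1; do python3 -m jog '[{"dx":-0.3,"dy":0,"dz":0,"yaw":0,"gripper":0},{"dx":0,"dy":0,"dz":0,"yaw":0,"gripper":0}]'|sed -n 4p; python3 h.py
python3 -m jog '[{"dx":-0.3,"dy":0,"dz":0,"yaw":0,"gripper":0},{"dx":0,"dy":0,"dz":0,"yaw":0,"gripper":0}]'|sed -n 4p; python3 h.py
python3 -m jog '[{"dx":-0.3,"dy":0,"dz":0,"yaw":0,"gripper":0},{"dx":0,"dy":0,"dz":0,"yaw":0,"gripper":0}]'|sed -n 4p; python3 h.py; done
python3 - <<'E'
from h import *
im,d=cams.get_image("side");cv2.imwrite("pics/s3.png",cv2.resize(im[90:260,180:340],None,fx=3.5,fy=3.5,interpolation=cv2.INTER_CUBIC))
E
```

```text
contact_force: [1.5, 1.8, 1.7]
t 7.325 head mm [-64.37  38.71 200.52] toolx in head [0. 1. 0.] z [ 0.  0. -1.] F [0.67 2.25 1.7 ] grip 7.736417319767686e-05
contact_force: [1.1, 2.0, 0.9]
t 7.575 head mm [-64.47  35.45 200.38] toolx in head [0. 1. 0.] z [ 0. -0. -1.] F [0.33 2.25 0.87] grip 6.060914849796243e-05
contact_force: [2.1, 0.7, 1.3]
t 7.825 head mm [-64.63  32.33 200.22] toolx in head [ 0.  1. -0.] z [-0. -0. -1.] F [1.65 1.42 1.31] grip 0.0005426488211586375
```

View pics/s3.png

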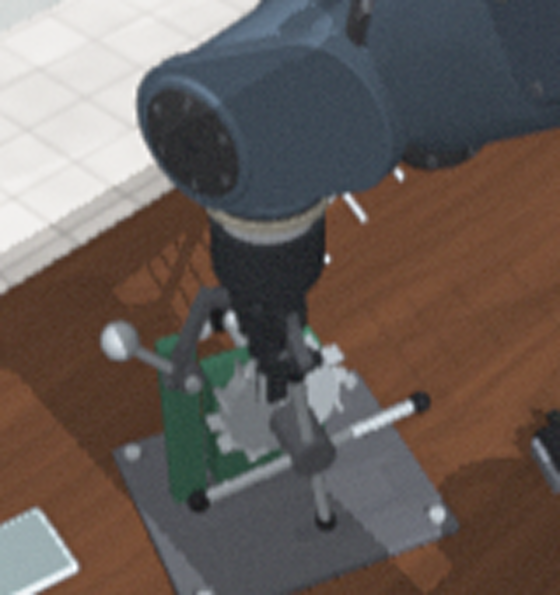

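The fingertips have the knob, and the wheel is starting to turn (bottom knob moved from crop (335,516) to (325,522)). I'll continue, and measure the turn from the handle's arms in depth.

```bash
python3 -m jog '[{"dx":-0.6,"dy":0,"dz":0,"yaw":0,"gripper":0},{"dx":-0.6,"dy":0,"dz":0,"yaw":0,"gripper":0},{"dx":-0.6,"dy":0,"dz":0,"yaw":0,"gripper":0},{"dx":-0.6,"dy":0,"dz":0,"yaw":0,"gripper":0},{"dx":-0.6,"dy":0,"dz":0,"yaw":0,"gripper":0},{"dx":-0.4,"dy":0,"dz":0,"yaw":0,"gripper":0},{"dx":0,"dy":0,"dz":0,"yaw":0,"gripper":0},{"dx":0,"dy":0,"dz":0,"yaw":0,"gripper":0}]'; python3 h.py
cat > ang.py <<'E'
from h import *
def ang(P,lab):
    for s in(1,-1):
        k=(abs(P[...,0]+60)<13)&(P[...,1]*s>35)&(P[...,1]*s<106)&(P[...,2]>60)&(P[...,2]<172)
        Q=P[k]
        if len(Q)<12: print(lab,s,len(Q));continue
        a=np.arctan2(Q[:,2]-120,Q[:,1]*s)   # arm elevation, surface biased
        y,z=Q[:,1]*s,Q[:,2];m,b=np.polyfit(y,z,1);r=z-m*y-b;g=abs(r)<6;m,b=np.polyfit(y[g],z[g],1)
        print(lab,"side",s,len(Q),"slope rad",round(np.arctan(m),3),"from axle",round(np.median(a),3))
for n in("top","side"):
    ang(H(pts(n,np.load(f"{n}0.npz")["d"])),n+" before")
    im,d=cams.get_image(n);ang(H(pts(n,d)),n+" now")
E
python3 ang.py
```

```text
clock: 8.88
eef_pos: [0.4747, 0.0638, 0.2002]
ee_rot: [0.828, 0.56, -0.0, -0.0]
contact_force: [0.3, -0.5, -0.2]
grip_width: -0.0001
grasp_force: 0.0
t 8.875 head mm [-64.69  -1.57 200.2 ] toolx in head [ 0.  1. -0.] z [-0. -0. -1.] F [ 0.45 -0.4  -0.24] grip -0.00013837652704536108
top before side 1 101 slope rad -0.221 from axle -0.195
top before side -1 120 slope rad 0.263 from axle 0.297
top now 1 0
top now side -1 34 slope rad -0.146 from axle -0.156
side before side 1 109 slope rad -0.198 from axle -0.212
side before side -1 100 slope rad 0.284 from axle 0.278
side now side 1 103 slope rad 0.254 from axle 0.254
side now side -1 86 slope rad -0.178 from axle -0.189
```

The wheel has turned about 0.46 rad and now reads about 0.48; the target is 0.524, so I'll push 4 mm more.

```bash
python3 -m jog '[{"dx":-0.4,"dy":0,"dz":0,"yaw":0,"gripper":0},{"dx":0,"dy":0,"dz":0,"yaw":0,"gripper":0},{"dx":0,"dy":0,"dz":0,"yaw":0,"gripper":0}]'|head -1; python3 h.py; python3 ang.py|grep now
```

```text
clock: 9.35
t 9.35 head mm [-64.62  -5.52 200.27] toolx in head [ 0.  1. -0.] z [-0. -0. -1.] F [ 0.35  0.57 -0.65] grip -0.00020516081364357056
top now 1 0
top now side -1 20 slope rad -0.165 from axle -0.196
side now side 1 103 slope rad 0.268 from axle 0.289
side now side -1 85 slope rad -0.195 from axle -0.22
```

```bash
python3 -m jog '[{"dx":-0.1,"dy":0,"dz":0,"yaw":0,"gripper":0},{"dx":0,"dy":0,"dz":0,"yaw":0,"gripper":0},{"dx":1,"dy":0,"dz":0,"yaw":0,"gripper":0},{"dx":1,"dy":0,"dz":-1,"yaw":0,"gripper":0},{"dx":0,"dy":0,"dz":-4,"yaw":0,"gripper":0},{"dx":0,"dy":0,"dz":-4,"yaw":0,"gripper":0},{"dx":0,"dy":0,"dz":-4,"yaw":0,"gripper":0},{"dx":0,"dy":0,"dz":0,"yaw":0,"gripper":0}]'|head -1
python3 -m jog '[{"dx":5,"dy":0,"dz":0,"yaw":0,"gripper":0},{"dx":5,"dy":3.2,"dz":0,"yaw":0,"gripper":0},{"dx":5,"dy":3.2,"dz":0,"yaw":0,"gripper":0},{"dx":0.5,"dy":0,"dz":0,"yaw":0,"gripper":0},{"dx":0,"dy":0,"dz":0,"yaw":0,"gripper":0},{"dx":0,"dy":0,"dz":0,"yaw":0,"gripper":0}]'|head -1; python3 h.py; python3 ang.py|grep now
python3 - <<'E'
from h import *
for n in("side","top"):
    im,Q=hi(n,222,262,(-18,18),(95,150));print(n,len(Q),Q.mean(0),Q.max(0),Q.min(0))
E
```

```text
clock: 10.45
clock: 11.2
t 11.2 head mm [ -0.93 167.84 330.78] toolx in head [0. 1. 0.] z [ 0. -0. -1.] F [ 0.08 -0.07  0.65] grip 0.00010468597414345064
top now side 1 116 slope rad 0.298 from axle 0.317
top now side -1 111 slope rad -0.226 from axle -0.213
side now side 1 99 slope rad 0.292 from axle 0.3
side now side -1 82 slope rad -0.237 from axle -0.234
side 98 [ -7.07 125.22 241.67] [  6.55 138.17 250.08] [-15.21 110.86 223.57]
top 119 [ -1.2  121.26 243.81] [ 12.74 136.09 251.01] [-13.75 107.43 223.47]
```

The wheel reads about 0.525 in both views. Next: descend on the +y side of the ball and tip it back.

```bash
python3 -m jog '[{"dx":0,"dy":0.1,"dz":4,"yaw":0,"gripper":0},{"dx":0,"dy":0,"dz":3.5,"yaw":0,"gripper":0},{"dx":0,"dy":0,"dz":2,"yaw":0,"gripper":0},{"dx":-1,"dy":0,"dz":0,"yaw":0,"gripper":0},{"dx":-1,"dy":0,"dz":0,"yaw":0,"gripper":0},{"dx":-0.8,"dy":0,"dz":0,"yaw":0,"gripper":0},{"dx":-0.8,"dy":0,"dz":0,"yaw":0,"gripper":0},{"dx":-0.7,"dy":0,"dz":0,"yaw":0,"gripper":0}]'; python3 h.py; python3 -m jog '[{"dx":-0.7,"dy":0,"dz":0,"yaw":0,"gripper":0},{"dx":-0.7,"dy":0,"dz":0,"yaw":0,"gripper":0},{"dx":-0.6,"dy":0,"dz":0,"yaw":0,"gripper":0},{"dx":-0.6,"dy":0,"dz":0,"yaw":0,"gripper":0},{"dx":-0.5,"dy":0,"dz":0,"yaw":0,"gripper":0},{"dx":0,"dy":0,"dz":0,"yaw":0,"gripper":0},{"dx":0,"dy":0,"dz":0,"yaw":0,"gripper":0},{"dx":0,"dy":0,"dz":0,"yaw":0,"gripper":0}]';python3 h.py
python3 - <<'E'
from h import *
im,d=cams.get_image("side");cv2.imwrite("pics/s4.png",cv2.resize(im[90:260,180:340],None,fx=3.5,fy=3.5,interpolation=cv2.INTER_CUBIC))
E
```

```text
clock: 12.4
eef_pos: [0.5864, 0.163, 0.2442]
ee_rot: [0.828, 0.561, 0.011, -0.0]
contact_force: [1.0, 2.9, 3.5]
grip_width: -0.0002
grasp_force: 0.9
t 12.4 head mm [  2.17 131.98 244.23] toolx in head [-0.    1.    0.02] z [ 0.02  0.01 -1.  ] F [-0.13  3.09  3.52] grip -0.00021355057828475297
clock: 13.4
eef_pos: [0.571, 0.129, 0.2352]
ee_rot: [0.828, 0.56, -0.0, -0.0]
contact_force: [-0.8, -0.5, 0.2]
grip_width: -0.0002
grasp_force: 0.0
t 13.4 head mm [  0.42  94.71 235.25] toolx in head [ 0.  1. -0.] z [-0.  0. -1.] F [-0.51 -0.79  0.24] grip -0.0002001857787912386
```

View pics/s4.png

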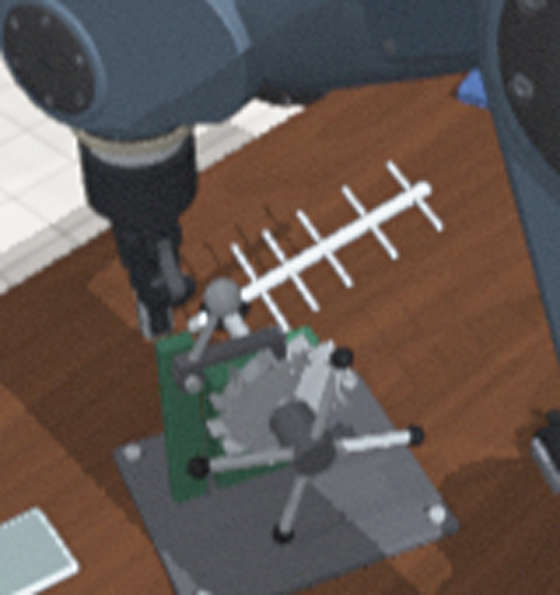

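The pawl has dropped: the ball is back at crop (223,297) and the bar lies as at the start. I'll retreat and check the numbers.

```bash
python3 -m jog '[{"dx":2,"dy":0,"dz":0,"yaw":0,"gripper":0},{"dx":2,"dy":0,"dz":-3,"yaw":0,"gripper":0},{"dx":3,"dy":0,"dz":-5,"yaw":0,"gripper":0},{"dx":4,"dy":-3,"dz":-5,"yaw":0,"gripper":0},{"dx":4,"dy":-5,"dz":0,"yaw":0,"gripper":0},{"dx":3,"dy":-5,"dz":0,"yaw":0,"gripper":0},{"dx":0,"dy":0,"dz":0,"yaw":0,"gripper":0},{"dx":0,"dy":0,"dz":0,"yaw":0,"gripper":0}]'|head -2; python3 h.py; python3 ang.py
python3 - <<'E'
from h import *
Ps={n:(H(pts(n,np.load(f"{n}0.npz")["d"])),np.load(f"{n}0.npz")["im"]) for n in("side","top")}
for n in("side","top"):
    im,d=cams.get_image(n);P=H(pts(n,d));cv2.imwrite(f"pics/{n}5.png",im)
    for lab,Q in(("before",Ps[n][0]),("now",P)):
        for nm,b in(("ball",(-20,20,15,140,225,270)),("bar",(-9,9,8,45,180,215))):
            k=np.all([(Q[...,i]>b[2*i])&(Q[...,i]<b[2*i+1]) for i in range(3)],0);print(n,lab,nm,k.sum(),np.median(Q[k],0))
im=cv2.imread("pics/top5.png");cv2.imwrite("pics/top5c.png",cv2.resize(im[120:290,140:370],None,fx=3,fy=3,interpolation=cv2.INTER_CUBIC))
E
```

```text
clock: 14.45
eef_pos: [0.5196, 0.3379, 0.3594]
t 14.45 head mm [-124.84  269.54  359.42] toolx in head [-0.  1. -0.] z [ 0. -0. -1.] F [ 0.45 -0.96 -0.85] grip 1.3255518526587344e-05
top before side 1 101 slope rad -0.221 from axle -0.195
top before side -1 120 slope rad 0.263 from axle 0.297
top now side 1 117 slope rad 0.303 from axle 0.315
top now side -1 110 slope rad -0.218 from axle -0.218
side before side 1 109 slope rad -0.198 from axle -0.212
side before side -1 100 slope rad 0.284 from axle 0.278
side now side 1 100 slope rad 0.271 from axle 0.298
side now side -1 82 slope rad -0.255 from axle -0.23
side before ball 102 [ -6.88  47.55 253.23]
side before bar 76 [ -4.8   26.18 194.92]
side now ball 103 [ -7.52  47.26 253.32]
side now bar 75 [ -2.7   26.77 194.63]
top before ball 121 [ -1.39  41.58 256.9 ]
top before bar 79 [ -1.09  23.35 195.54]
top now ball 121 [ -1.86  41.74 256.51]
top now bar 80 [ -1.37  23.12 196.08]
```

View pics/top5c.png

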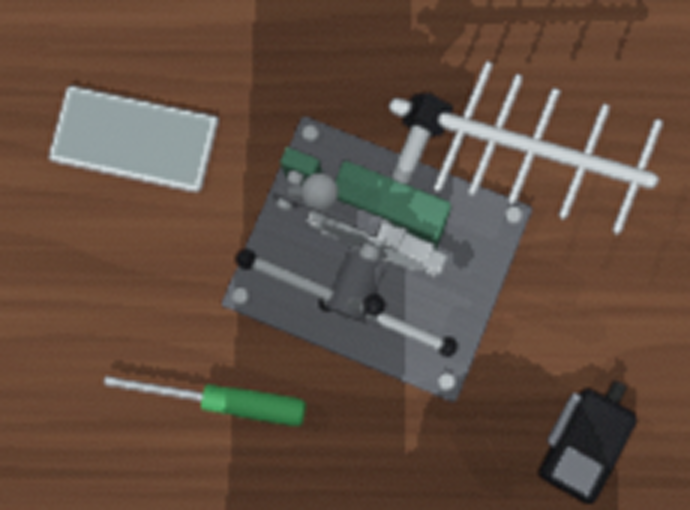

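The ball and bar are back within about 1 mm of their home positions. The wheel is one notch back, at about 0.52 rad. The phone, screwdriver and microphone have not moved, and the arm is clear.

```bash
python3 -c "
from station import bot
print(bot.job_done())"
```

```text
the job is handed in; nothing more can be done
None
```

The antenna is one notch lower (wheel at about 0.52 rad), the pawl is back home in the next notch, the antenna and loose items were left alone, and the job was handed in at about 15 s with the arm clear.

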